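# Screw the microscope platform's loose foot down onto its bearing shoe

### The arm

A 6-joint arm with a two-finger parallel gripper is mounted at the origin on the work surface. World frame = base frame: x ahead of the robot, y to its left, z up, the work surface at z = 0. Lengths are in m, angles in rad, forces in N, time in s.
With the tool pointing down it reaches from about 0.325 to 0.9 m from the base axis. Payload 6.1 kg.
Tool frame: the origin (TCP) lies on the centre line of the jaws, within the pads' length; the fingertips stand 11 mm ahead of it and the grasp point (between the pads) lies 8 mm behind it; x points along the fingers, z is the direction in which the jaws open and shut, and the axes are right-handed (so a half turn about x gives the same grasp; the last joint's range is limited). The gripper opens to 85 mm and grips with 20 to 120 N. Pads are 22 mm wide; open, the fingers measure 114 mm over their backs; the gripper's body (76 mm by 85 mm) begins 54 mm behind the grasp point. The pads swing forward as they close: fully open they stand 13 mm farther back than shut.
Start: joints at [-1.275, 0.22, 1.526, -0, 1.395, -0.126], TCP at [0.256, -0.57, 0.242] pointing down, gripper open.
Joint ranges: [-2.98, 2.98], [-0.91, 2.08], [0.09, 2.57], [-1.24, 4.39], [0.2, 2.65], [-2.68, 2.68]. Speed limits (rad/s): [2.57, 2.57, 3.01, 3.14, 3.14, 3.14].

### API

Orientations are given as a rotation vector (axis times angle).
In Python, from station import ctrl, solve_ik, telemetry, snapshot, camera_params, finish_job gives the robot as it stands. The module is installed in compiled form; this text tells all that it offers. Calls block until the motion is done:
- ctrl.reach(position, orientation): joint-space move of the TCP to a pose.
- ctrl.move_straight(position, frame=None, max_speed=0.15): straight line of the TCP; frame=None keeps the orientation; max_speed is the mean speed in m/s.
- ctrl.move_j(angles): joint-space move.
- ctrl.grip(opening, newtons=None): finger opening in m; newtons is the grip in N (None keeps the last); returns when the fingers have stopped.
- ctrl.pause(seconds).
- solve_ik(position, orientation): joint angles nearest the present ones, or None.
- telemetry.observe(): the state.
- snapshot(name): name is "side" or "top"; returns the picture (480x640x3 uint8, blue, green, red); there is no depth.
- camera_params(name): a dict with "mtx" (3x3 intrinsics, pixels), "pose" (4x4, takes a point from camera to world coordinates). Camera axes: x right, y down, z forward; pixel columns grow to the right and rows downward; lengths in m; the calibration is good to about 2 mm. A picture is of the moment at which its call begins. camera_params takes no time and is no camera call.
A pose or a line that the arm cannot do raises ctrl.IKError and nothing moves.
- finish_job(): hands the job in, once; it reports no verdict.
The state is a dict: "time_s": time; "qpos": joint angles; "dq": joint speeds; "effort": joint torques, N m; "eef_pos": TCP position; "tcp_rot": TCP orientation; "wrist_force": force on the tool from outside, world axes, zero at the start; "moment": the same for the moment, N m; "opening": finger opening in m.
Only numpy, scipy, OpenCV 4.12 (cv2) and the standard library are available. Lean on these libraries where they do the work, as an engineer would, in place of code of your own. Each camera call takes 0.05 s, during which the arm holds its last target.

### The job

One foot of the microscope platform hangs clear of the bench, under the handle with two black posts. Slide the steel bearing shoe under it, so that the foot is centred over the ring marked on the shoe's wide end, and let go of the shoe. Then turn that handle clockwise until the foot just touches the shoe and bears lightly on it, never pressing hard, let go, and leave everything else on the bench alone.

Things in the scene. Friction and masses are not known exactly. Their poses are not given: they have to be found in the camera images.
- platform: Heavy fixed aluminium platform 310 (x) x 270 (y) mm, underside 45, top 60 mm above the bench; a microscope, 340 mm tall, stands on it beyond x = -20 mm. Origin at bench level under its centre, x away from the robot, y left, z up. Fixed feet, 40 mm wide, at (-120,-100), (120,100), (120,-100) mm; the foot on the screw is at (-120,100) mm, the near left corner.
- screw_axis (a point): Point on the screw's upright axis at the platform's top face; fixed to the platform. Above it is the turning handle: a round steel hub (22 mm wide) with a crossbar 70 mm long, and at each end of the bar an upright black round post. Clockwise from above lowers screw, handle and foot together by 6 mm a turn (0.95 mm per radian). The screw stays where it is left.
- post (a point): Middle of one of the two posts of the handle, turns and sinks with it. Posts are 12 mm wide, 32 mm from the axis, the other one opposite; their tops are 45 to 48 mm, the bar's top 14 to 17 mm above the platform at the start. Best straddle a post loosely from above, fingers 17 mm apart, closing along the circle, and lead it round: then only the turning force is felt.
- under_foot (a point): Point on the bench on the screw's axis; fixed to the platform. Above it hangs the round grey rubber foot, 40 mm wide, its underside 11.4 to 14 mm above the bench at the start, 1.4 to 4 mm above a shoe laid under it (not measured). It turns with the handle. Turning it free takes 0.03 N m; rubbing on the shoe adds 0.02 to 0.03 N m per newton of foot force (about half of this remains on stopping), which grows by 8 to 10 N per radian.
- shoe: Loose steel bearing shoe, 0.3 to 0.5 kg, flat on the bench: square head 50 x 50 mm, tail 26 mm wide, both 10 mm thick, together 138 mm long; on the tail an upright grip block 32 (x) x 14 (y) mm, top 47 mm above the bench. Origin on the underside below the grip block; x points along the tail to the head, z up. Pinch the block across y from above and slide the shoe.
- shoe_pad (a point): Centre of the ring mark on top of the shoe's head, 95 mm from the shoe's origin along its x, 10 mm above its underside. It belongs under the screw's axis. Brought from the robot's side, with the shoe's x along the platform's x, the grip block stays 60 mm outside the platform's edge.
- shoe_grip (a point): Point in the middle of the grip block, 34 mm above the shoe's underside, a good height to pinch it.
- slide_box: Bystander, to be left alone: closed white slide box 60x85x30 mm, on the platform, at its front right. Origin at the centre of its underside.
- reagent: Bystander, to be left alone: white reagent bottle, blue cap, 64 mm wide, 130 tall, on the bench, right. Origin at the centre of its underside.
- jar: Bystander, to be left alone: small amber jar 48 mm wide, 60 tall, on the bench, left. Origin at the centre of its underside.
- beaker: Bystander, to be left alone: glass beaker 70 mm wide, 85 tall, on the bench, left. Origin at the centre of its underside.
- dish: Bystander, to be left alone: clear round dish 90 mm wide, 16 tall, on the bench, right. Origin at the centre of its underside.
- spoon: Bystander, to be left alone: steel spoon 170 mm long lying flat, on the bench, right. Origin at the centre of its underside.
- tip_rack: Bystander, to be left alone: grey tip box 120x85x55 mm, on the bench, left. Origin at the centre of its underside.
Mind the look-alikes: they are no part of the job. Leave any green or yellow look-alike of the shoe alone.

How it is judged:
On the way, in this order (a step that is already met when the one before it is completed fails the run):
1. the shoe lies under the raised foot, its ring within 10 mm of the screw's axis, and is let go (horizontal distance between screw_axis and shoe_pad below 0.01 m and height (world z) of shoe_pad below 0.013 m and contact force between the fingers and shoe below 0.1 N), for 0.2 s.
2. the foot touches the shoe with at least 1 N (contact force between platform and shoe above 1 N), for 0.1 s.
At the end, for the whole second after the job is handed in: The shoe lies flat and still on the bench, its ring within 10 mm (horizontally) of the screw's axis, and the foot rests on it with 1 to 8 N (horizontal distance between screw_axis and shoe_pad below 0.01 m and angle between shoe's own z axis and vertical below 0.03 rad and linear speed of shoe below 0.01 m/s and contact force between platform and shoe between 1 and 8 N); the robot touches nothing.
It fails at once if the foot or platform is pressed against the shoe with more than 15 N (contact force between platform and shoe above 15 N).
It fails at once if a bystander is moved by more than 15 mm or tipped over ((distance of slide_box from where it was at the start of the episode above 0.015 m or angle between slide_box's own z axis and vertical above 0.3 rad) or (distance of reagent from where it was at the start of the episode above 0.015 m or angle between reagent's own z axis and vertical above 0.3 rad) or (distance of jar from where it was at the start of the episode above 0.015 m or angle between jar's own z axis and vertical above 0.3 rad) or (distance of beaker from where it was at the start of the episode above 0.015 m or angle between beaker's own z axis and vertical above 0.3 rad) or (distance of dish from where it was at the start of the episode above 0.015 m or angle between dish's own z axis and vertical above 0.3 rad) or (distance of spoon from where it was at the start of the episode above 0.015 m or angle between spoon's own z axis and vertical above 0.3 rad) or (distance of tip_rack from where it was at the start of the episode above 0.015 m or angle between tip_rack's own z axis and vertical above 0.3 rad)).
It also fails if it takes over 72 s, if anything falls off the work surface, if the arm or the gripper's body presses on something with over 40 N, if the wrist force passes 120 N, or if a joint passes its speed limit or range.

## Working session

There is one attempt and no reset: what is moved stays moved. The work goes in short steps, each a Python script; the robot and the scene stay as the last script left them, time stands still between calls to the robot, and variables do not carry over. Pictures are saved under pics/ and viewed, and the job is handed in when it is done.

```bash
mkdir -p pics; python3 - <<'E'
from station import *
import cv2
for n in("side","top"):
    cv2.imwrite(f"pics/{n}0.png",snapshot(n)); p=camera_params(n); print(n,p["mtx"],p["pose"])
s=telemetry.observe(); print(s)
E
```

```text
side [[453.56811743   0.         320.89238693]
 [  0.         453.56811743 246.24888218]
 [  0.           0.           1.        ]] [[-0.77947596 -0.34412166  0.52344772 -0.02816163]
 [-0.6262902   0.44588445 -0.63949014  0.65920554]
 [-0.01333479 -0.82629737 -0.56307624  0.67068132]
 [ 0.          0.          0.          1.        ]]
top [[489.7786316    0.         318.28548416]
 [  0.         489.7786316  237.80457234]
 [  0.           0.           1.        ]] [[ 0.01524742 -0.9991093   0.03934613  0.43676336]
 [-0.99967839 -0.01443498  0.0208507   0.00462036]
 [-0.02026417 -0.0396514  -0.99900807  1.34434699]
 [ 0.          0.          0.          1.        ]]
{'time_s': 0.1, 'qpos': array([-1.27508316e+00,  2.21139678e-01,  1.52751960e+00,  3.16873628e-06,
        1.39469876e+00, -1.26098456e-01]), 'dq': array([-0.00060779, -0.00349612, -0.00255705, -0.00207956,  0.00166412,
        0.00047402]), 'effort': array([ 2.30914819e-03, -4.98242927e+01, -3.90546584e+01, -2.19484500e-04,
        5.63372945e-03, -6.31723196e-06]), 'eef_pos': array([ 0.25572518, -0.56970382,  0.2413012 ]), 'tcp_rot': array([ 0.89424131,  1.3810999 , -0.89236649]), 'wrist_force': array([0.10465292, 0.47119269, 0.43398148]), 'moment': array([-0.0039462 ,  0.00278938, -0.00571545]), 'opening': 0.08543169041743763}
```

View pics/side0.png

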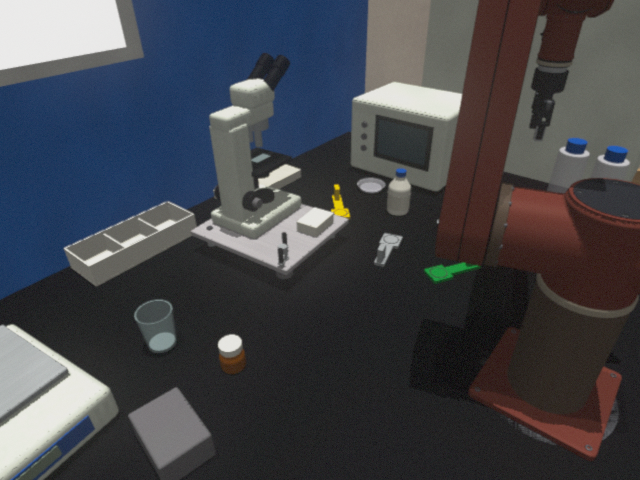

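View pics/top0.png

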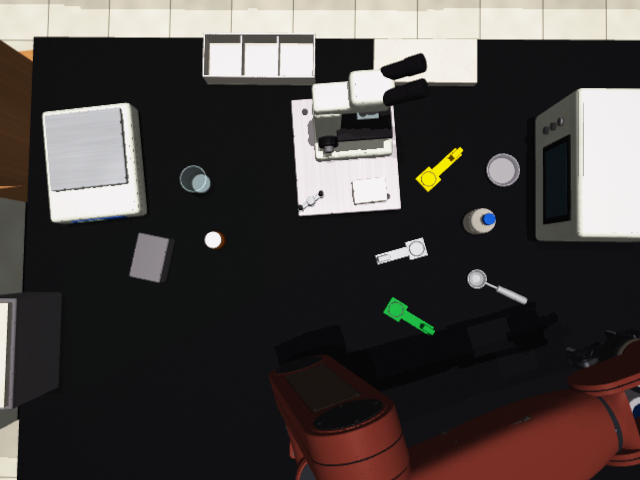

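The steel shoe is at about (402,252) in the top view, with its head to the right. The green and yellow ones are look-alikes. The handle is at about (311,200) in the top view and (284,248) in the side view. I'll enlarge both.

```bash
cat > h.py <<'E'
import cv2, numpy as np
from station import *
def crop(img,x0,y0,w,h,s,name):
    c=cv2.resize(img[y0:y0+h,x0:x0+w],None,fx=s,fy=s,interpolation=cv2.INTER_CUBIC)
    for x in range((x0+9)//10*10,x0+w,10): cv2.putText(c,str(x),(int((x-x0+.5)*s),8),0,.3,(0,255,255)); cv2.line(c,(int((x-x0+.5)*s),10),(int((x-x0+.5)*s),16),(0,255,255))
    for y in range((y0+9)//10*10,y0+h,10): cv2.putText(c,str(y),(0,int((y-y0+.5)*s)),0,.3,(0,255,255)); cv2.line(c,(20,int((y-y0+.5)*s)),(26,int((y-y0+.5)*s)),(0,255,255))
    cv2.imwrite("pics/"+name,c)
def ray(n,u,v):
    p=camera_params(n); T=p["pose"]
    d=T[:3,:3]@np.linalg.solve(p["mtx"],[u,v,1.]); return T[:3,3],d
def atz(n,u,v,z):
    o,d=ray(n,u,v); return o+d*(z-o[2])/d[2]
def tri(a,b):
    o1,d1=ray("top",*a); o2,d2=ray("side",*b)
    d1/=np.linalg.norm(d1); d2/=np.linalg.norm(d2)
    t=np.linalg.lstsq(np.c_[d1,-d2],o2-o1,rcond=None)[0]
    p,q=o1+t[0]*d1,o2+t[1]*d2
    return (p+q)/2,np.linalg.norm(p-q)
def proj(n,P):
    p=camera_params(n); T=p["pose"]; c=T[:3,:3].T@(np.asarray(P)-T[:3,3]); c=p["mtx"]@c; return c[:2]/c[2]
E
python3 - <<'E'
from h import *
s=cv2.imread("pics/side0.png");t=cv2.imread("pics/top0.png")
crop(t,370,230,64,40,12,"t_shoe.png"); crop(t,285,175,64,48,12,"t_plat.png")
crop(s,366,226,48,44,13,"s_shoe.png"); crop(s,255,220,60,60,10,"s_plat.png")
E
```

```text
(no output)
```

View pics/t_shoe.png

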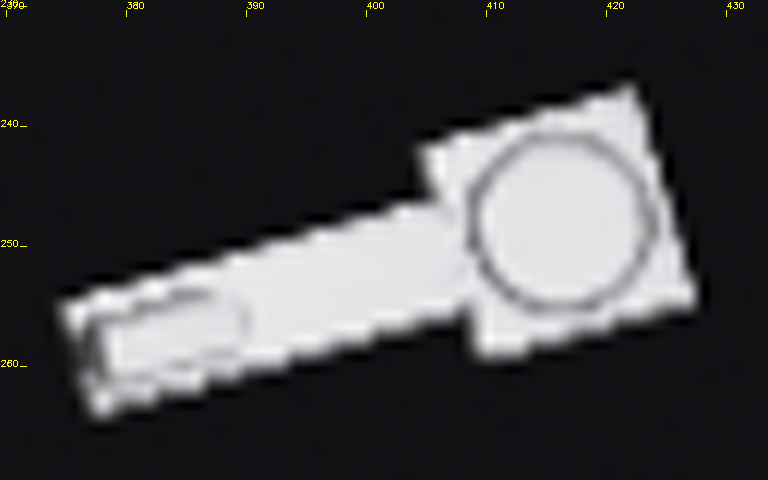

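View pics/t_plat.png

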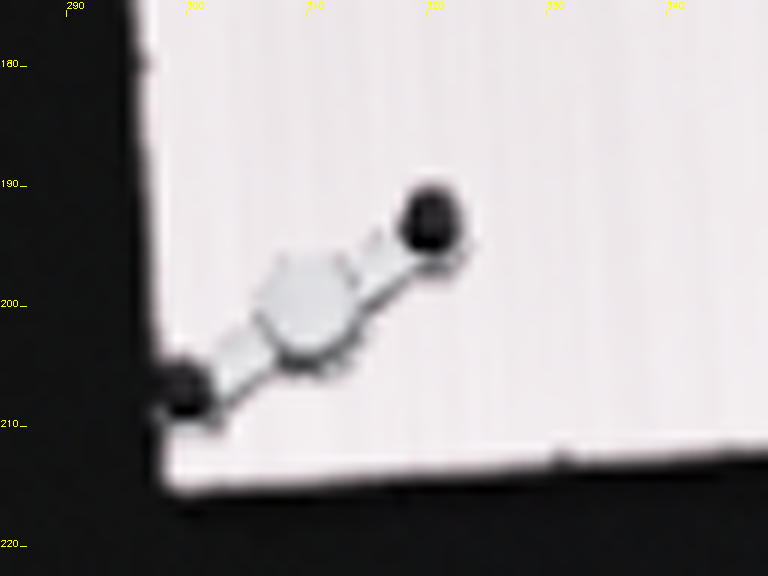

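View pics/s_shoe.png

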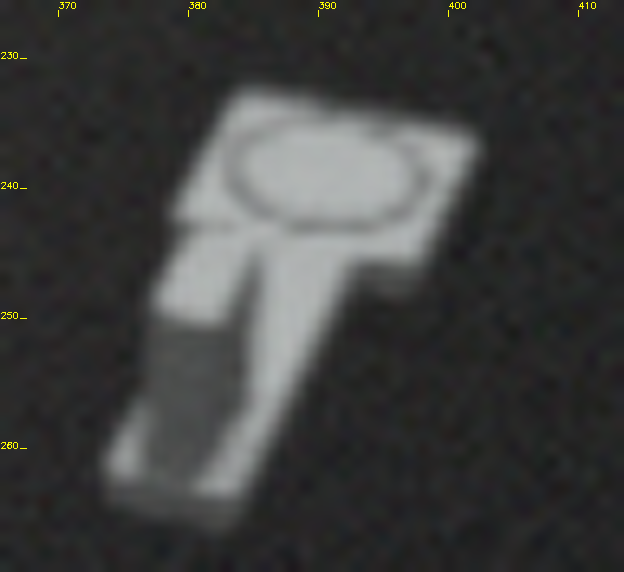

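View pics/s_plat.png

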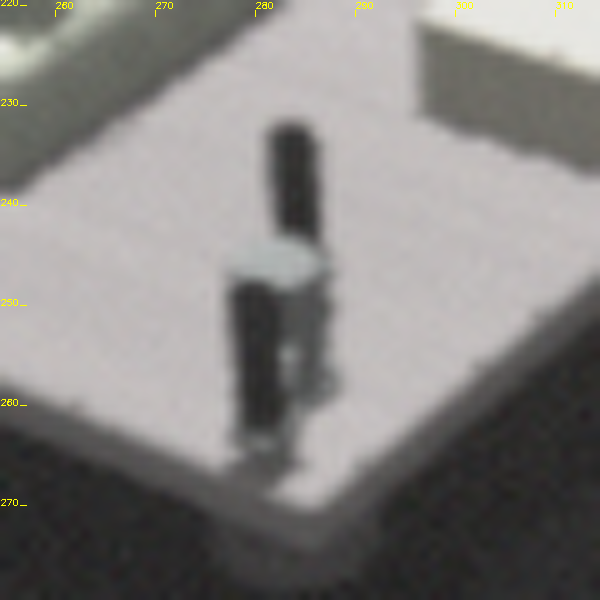

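```bash
python3 - <<'E'
from h import *
np.set_printoptions(precision=4,suppress=True)
for n,a,b in [("ring",(416.33,248.25),(390.7,238.8)),("corner",(297.8,215.3),(285.7,270.5)),("hub",(310.0,199.75),(282.3,245.7)),
 ("postR top",(431/12+284.5,208/12+174.5),(29.2+254.5,12.5+219.5)),("postL top",(185/12+284.5,384/12+174.5),(25.5+254.5,28.3+219.5)),
 ("tail L corner",(62/12+369.5,305/12+229.5),(110/13+365.5,485/13+225.5)), ("tail other",(98/12+369.5,418/12+229.5),(238/13+365.5,492/13+225.5)),
 ("head far1",(632/12+369.5,87/12+229.5),(240/13+365.5,92/13+225.5)),("head far2",(695/12+369.5,300/12+229.5),(478/13+365.5,140/13+225.5)),
 ("block top far-mid",(245/12+369.5,318/12+229.5),(197/13+365.5,322/13+225.5)),]:
    print(n,*tri(a,b))
# block top face centre in top view
print(atz("top",172/12+369.5,335/12+229.5,.047))
# platform left edge + front edge from full-res
for u,v in [(292.5,100),(297.8,215.3),(401,209),(400,207)]: print(u,v,atz("top",u,v,.06))
t=cv2.imread("pics/top0.png"); crop(t,285,90,130,135,6-.5,"t_plat2.png")
print(proj("top",[.437,0.01,0]))
E
```

```text
ring [ 0.4645 -0.2348  0.007 ] 0.0008625081363707666
corner [0.5453 0.0857 0.057 ] 0.0021588020566274606
hub [0.583  0.053  0.0906] 0.0019319884127888297
postR top [0.6017 0.0263 0.1069] 0.0016280806066098247
postL top [0.5642 0.0782 0.1063] 0.0004238772199604825
tail L corner [ 0.4442 -0.1227  0.0024] 0.0020466919726203213
tail other [ 0.4195 -0.1301  0.0076] 0.0001275005415703729
head far1 [ 0.4958 -0.2507  0.0063] 0.001476937426848063
head far2 [ 0.4476 -0.2654  0.0059] 0.001675645266893166
block top far-mid [ 0.4451 -0.16    0.0193] 0.005763435943507334
[ 0.4385 -0.1422  0.047 ]
292.5 100 [0.8528 0.1055 0.06  ]
297.8 215.3 [0.5458 0.0863 0.06  ]
401 209 [ 0.5661 -0.1843  0.06  ]
400 207 [ 0.5713 -0.1817  0.06  ]
[326.2596 257.128 ]
```

View pics/t_plat2.png

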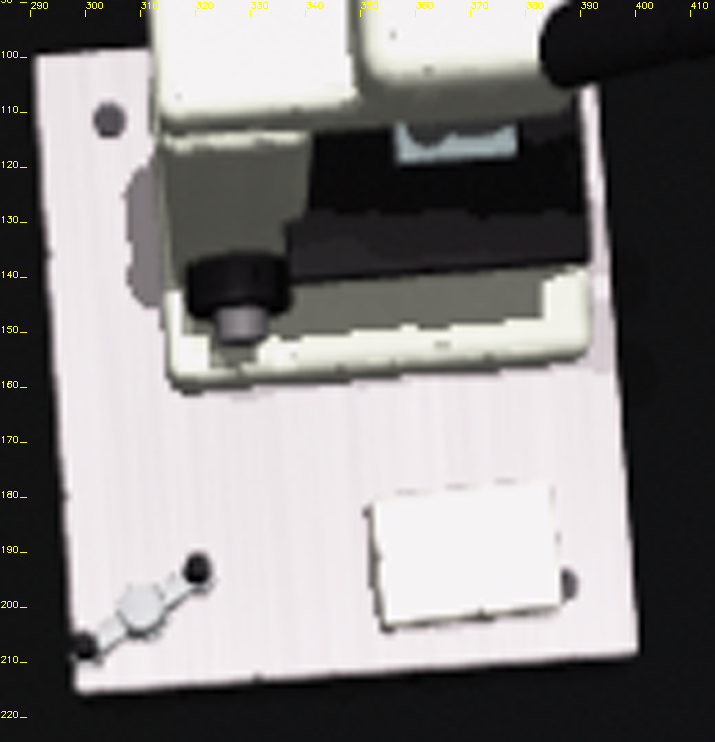

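Measurements agree with the given sizes:

| Quantity | Measured | Should be |
|---|---|---|
| Shoe length | 137.5 mm | 138 mm |
| Post spacing | 64 mm | 64 mm |
| Platform | 311 × 270 mm | 310 × 270 mm |

- **Screw axis:** about (0.583, 0.053), with the platform yawed about 0.08 rad.
- **Shoe:** origin (0.438, -0.143), yaw -1.28.

Next I'll check IK before moving anything.

```bash
cat >> h.py <<'E'
from scipy.spatial.transform import Rotation as R
def rv(a):  # tool down, jaw direction z at world angle a
    x=np.array([0,0,-1.]); z=np.array([np.cos(a),np.sin(a),0]); return R.from_matrix(np.c_[x,np.cross(z,x),z]).as_rotvec()
AX=np.array([.583,.053]); YAW=.08
E
python3 - <<'E'
from h import *
np.set_printoptions(precision=3,suppress=True)
print("cur jaw",R.from_rotvec(telemetry.observe()['tcp_rot']).as_matrix())
for s in (1,-1):
    for p,y in [((.438,-.143,.12),-1.28),((.438,-.143,.026),-1.28),((.418,-.05,.026),-.6),((.3986,.0382,.026),.08),((.4883,.0454,.026),.08)]:
        print(s,p,solve_ik(p,rv(y+s*np.pi/2)))
for s in (1,-1):
    for d in range(-53,-330,-45):
        a=np.radians(d); print(s,d,solve_ik((AX[0]+.032*np.cos(a),AX[1]+.032*np.sin(a),.093),rv(a+s*np.pi/2)))
E
```

```text
cur jaw [[-0.001  0.912  0.409]
 [ 0.002  0.409 -0.912]
 [-1.     0.    -0.002]]
1 (0.438, -0.143, 0.12) [-0.487 -0.049  2.057 -0.     1.134 -0.778]
1 (0.438, -0.143, 0.026) [-0.487  0.116  2.099 -0.     0.926 -0.778]
1 (0.418, -0.05, 0.026) [-0.307  0.024  2.198 -0.     0.92  -1.278]
1 (0.3986, 0.0382, 0.026) [-0.102 -0.027  2.249  0.     0.92  -1.753]
1 (0.4883, 0.0454, 0.026) [-0.068  0.181  2.025  0.     0.936 -1.719]
-1 (0.438, -0.143, 0.12) [-0.487 -0.049  2.057  0.     1.134  2.364]
-1 (0.438, -0.143, 0.026) [-0.487  0.116  2.099  0.     0.926  2.364]
-1 (0.418, -0.05, 0.026) [-0.307  0.024  2.198  0.     0.92   1.864]
-1 (0.3986, 0.0382, 0.026) [-0.102 -0.027  2.249  0.     0.92   1.389]
-1 (0.4883, 0.0454, 0.026) [-0.068  0.181  2.025  0.     0.936  1.423]
1 -53 [-0.085  0.316  1.707 -0.     1.119 -0.731]
1 -98 [-0.099  0.264  1.772 -0.     1.106  0.04 ]
1 -143 [-0.081  0.22   1.826 -0.     1.096  0.844]
1 -188 [-0.038  0.21   1.837 -0.     1.094  1.672]
1 -233 [-0.     0.243  1.797 -0.     1.101  2.496]
1 -278 None
1 -323 [-0.01   0.337  1.679  0.     1.125 -2.227]
-1 -53 [-0.085  0.316  1.707 -0.     1.119  2.411]
-1 -98 None
-1 -143 [-0.081  0.22   1.826  0.     1.096 -2.297]
-1 -188 [-0.038  0.21   1.837  0.     1.094 -1.47 ]
-1 -233 [-0.     0.243  1.797 -0.     1.101 -0.646]
-1 -278 [ 0.01   0.296  1.732 -0.     1.113  0.15 ]
-1 -323 [-0.01   0.337  1.679  0.     1.125  0.915]
```

```bash
python3 - <<'E'
from h import *
np.set_printoptions(precision=4,suppress=True)
o=lambda: telemetry.observe()
a=-1.28+np.pi/2
ctrl.reach((.438,-.143,.12),rv(a)); print(o()['time_s'])
ctrl.grip(.05,30)
ctrl.move_straight((.438,-.143,.027)); print(o()['time_s'],o()['wrist_force'])
t=snapshot("top");s=snapshot("side"); cv2.imwrite("pics/t1.png",t)
crop(s,340,200,80,80,8,"s1.png")
E
```

```text
1.85
3.0583 [ 0.3353 -0.1998 -0.1703]
```

View pics/s1.png

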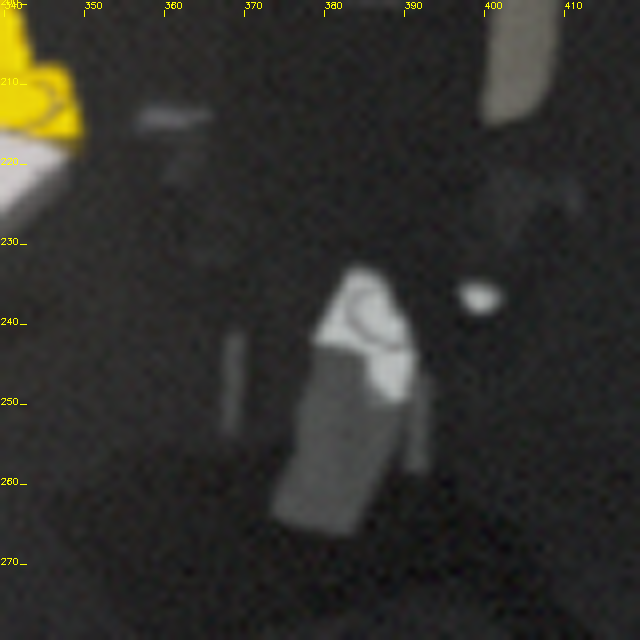

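The fingers (368,247 and 391,252) straddle the block, and nothing is touching. Now I'll close on it and slide.

```bash
python3 - <<'E'
from h import *
np.set_printoptions(precision=4,suppress=True)
o=lambda: telemetry.observe()
ctrl.grip(.0,40); x=o(); print(x['time_s'],x['opening'],x['wrist_force'],x['eef_pos'])
ctrl.move_straight((.418,-.05,.027),rv(-.6+np.pi/2),.08); x=o(); print(x['time_s'],x['opening'],x['wrist_force'])
ctrl.move_straight((.3986,.0382,.027),rv(.08+np.pi/2),.08); x=o(); print(x['time_s'],x['opening'],x['wrist_force'],x['eef_pos'])
t=snapshot("top");s=snapshot("side")
cv2.imwrite("pics/t2.png",t)
crop(s,240,200,110,110,7,"s2.png");crop(t,270,190,110,90,7,"t2c.png")
E
```

```text
3.5667 0.0131252301918352 [-2.4379  0.3935  6.4588] [ 0.4384 -0.1433  0.0277]
4.9083 0.013550906419248273 [ 2.1304 -1.0278  6.9684]
6.1833 0.01382319639302521 [ 1.5511 -2.6162  8.694 ] [0.3995 0.038  0.0277]
```

View pics/s2.png

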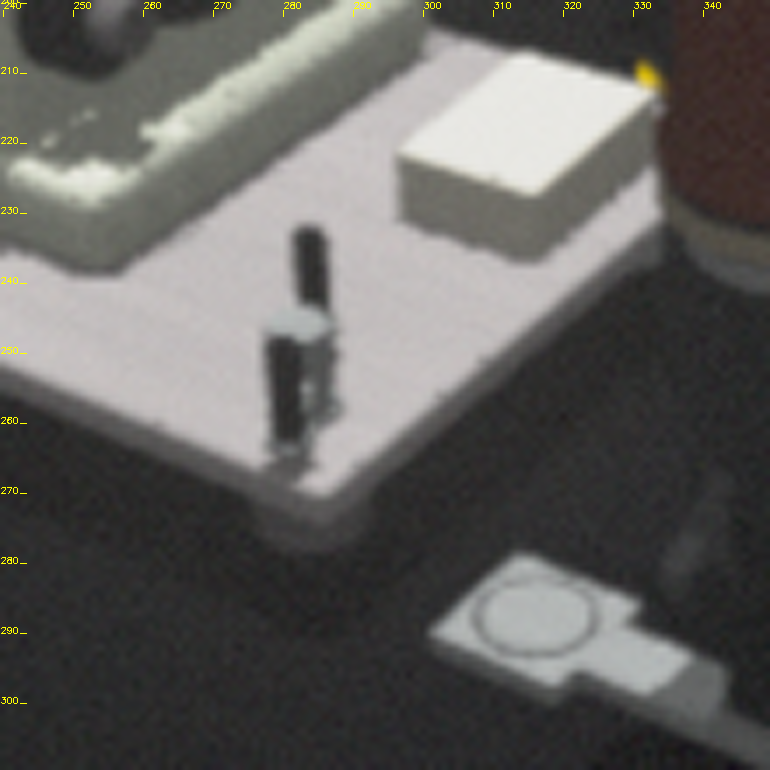

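View pics/t2c.png

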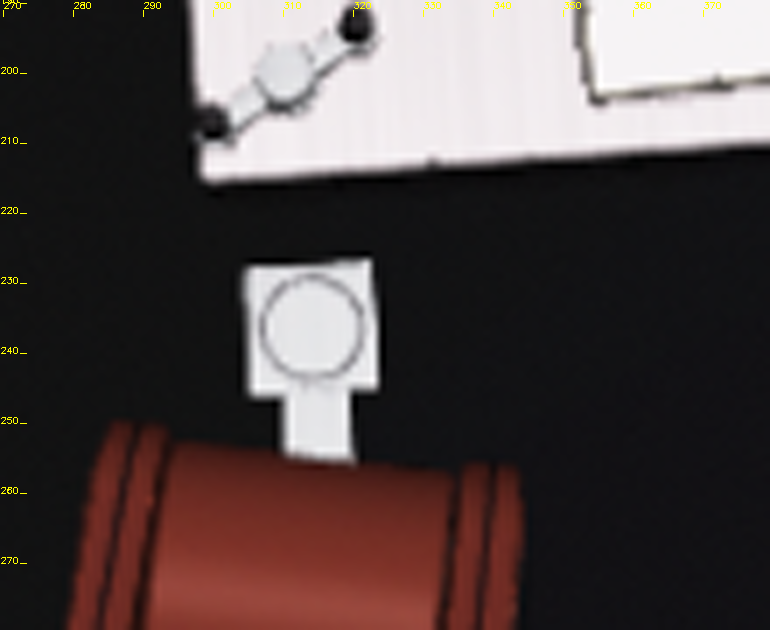

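```bash
python3 - <<'E'
from h import *
np.set_printoptions(precision=4,suppress=True)
a=(314.2,236.2)
print(tri(a,(316.1,287.6))); pad=atz("top",*a,.010); print(pad)
# axis, top camera: hub at .09, posts midpoint
print(atz("top",310.0,199.75,.092))
E
```

```text
(array([0.4931, 0.0433, 0.0065]), np.float64(0.0014832502434042754))
[0.4935 0.0437 0.01  ]
[0.5836 0.0535 0.092 ]
```

```bash
python3 - <<'E'
from h import *
np.set_printoptions(precision=4,suppress=True)
o=lambda: telemetry.observe()
ctrl.move_straight((.4888,.0482,.027),None,.06); ctrl.pause(.2); x=o(); print(x['time_s'],x['eef_pos'],x['wrist_force'])
ctrl.grip(.04); x=o(); print(x['time_s'],x['opening'],x['wrist_force'])
ctrl.move_straight((.4888,.0482,.14),None,.15); print(o()['time_s'])
ctrl.move_straight((.40,-.15,.18),None,.3)
ctrl.pause(.1); t=snapshot("top");s=snapshot("side"); print(o()['time_s'])
cv2.imwrite("pics/t3.png",t); cv2.imwrite("pics/s3.png",s)
crop(s,240,210,100,100,7.5,"s3c.png");crop(t,270,180,100,80,8,"t3c.png")
E
```

```text
8.15 [0.4817 0.0483 0.0264] [-26.1576  -2.6167  34.0221]
8.525 0.040279633505212104 [ 0.1828  0.0239 -0.0169]
9.425
10.5083
```

View pics/s3c.png

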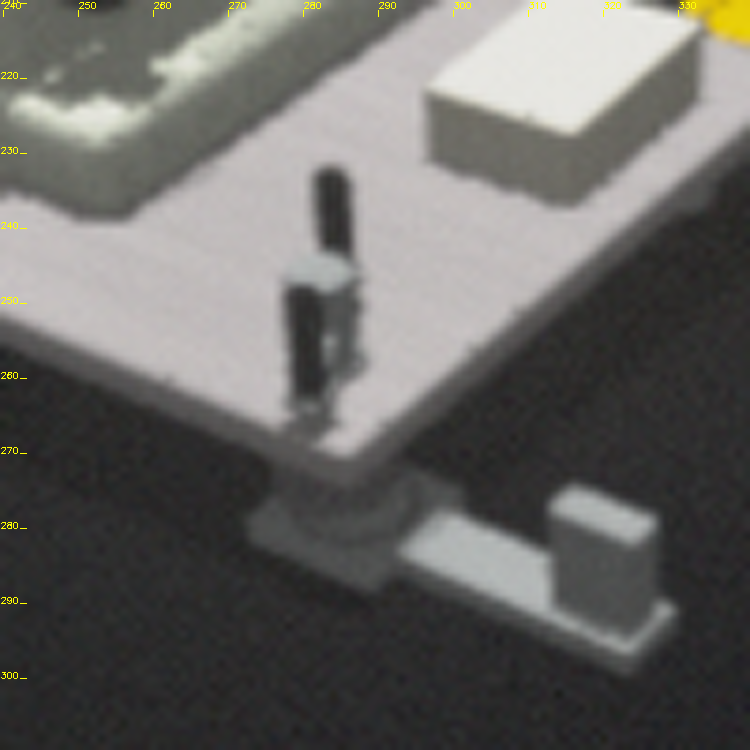

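View pics/t3c.png

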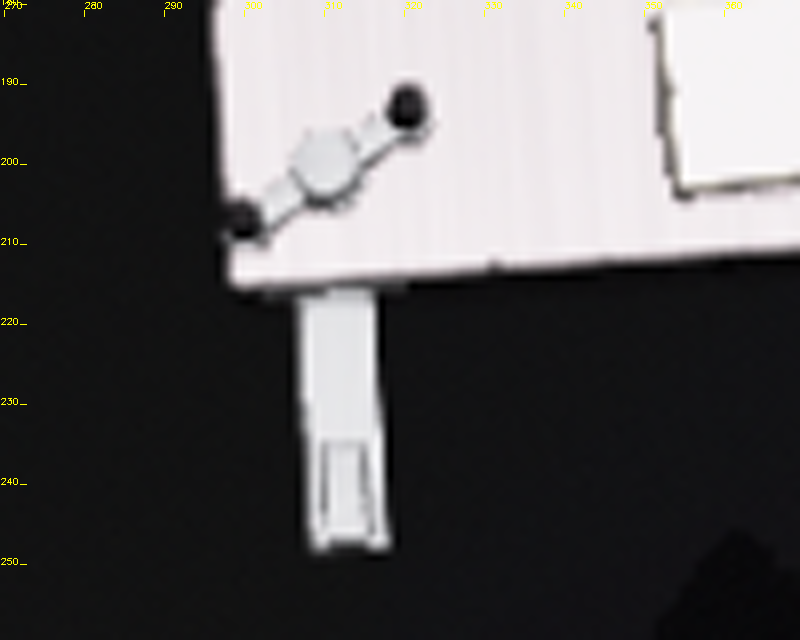

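The slide stopped about 7 mm short, with the wrist force up to 26 N back and 34 N up. The grip probably tilted the shoe's head up into the foot. I've let go of it, so first I'll measure where it lies.

```bash
python3 - <<'E'
from h import *
np.set_printoptions(precision=4,suppress=True)
t=cv2.imread("pics/t3.png"); s=cv2.imread("pics/s3.png")
crop(t,296,208,40,44,13,"t3d.png"); crop(s,264,262,72,42,11,"s3d.png")
E
```

```text
(no output)
```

View pics/t3d.png

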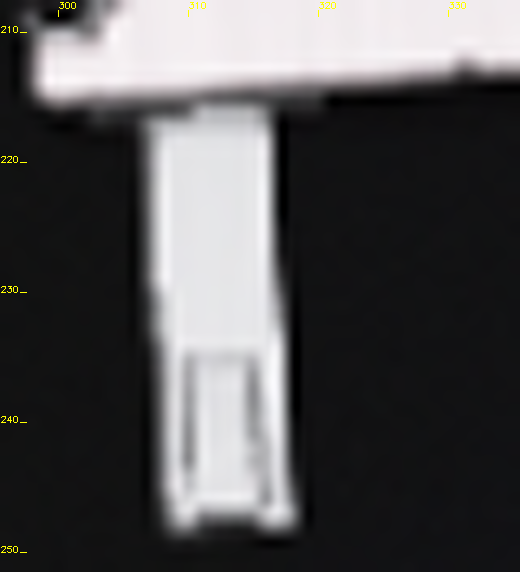

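View pics/s3d.png

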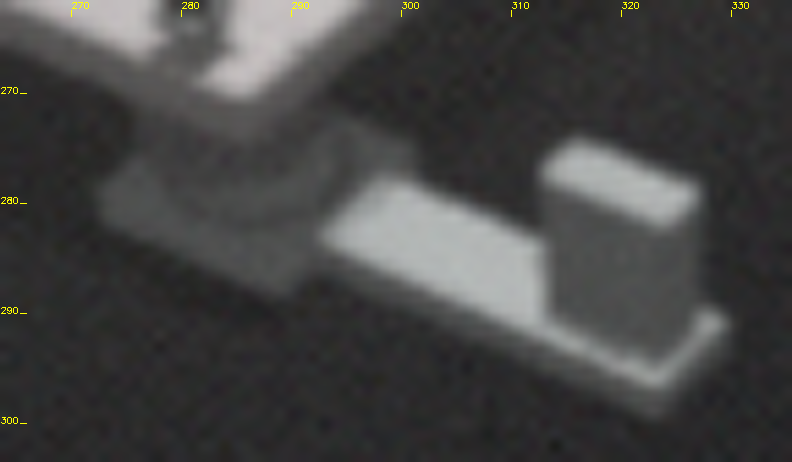

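```bash
python3 - <<'E'
from h import *
np.set_printoptions(precision=4,suppress=True)
P=lambda x,y,z:atz("top",295.5+x/13,207.5+y/13,z)
e=P(233.5,526.5,.01); b=P(222,435,.047)
for q in ((150,120),(170,525)),((268,120),(293,520)):
    d=P(*q[0],.01)-P(*q[1],.01); print("yaw",np.arctan2(d[1],d[0]))
y=.08;u=np.array([np.cos(y),np.sin(y)])
print(e,b,"ring",e[:2]+.113*u,b[:2]+.095*u)
print("tail end side/top", tri((313.4,248.0),(263.5+690/11,261.5+350/11)))
E
```

```text
yaw 0.06540885002733925
yaw 0.07770162933476928
[0.4613 0.0452 0.01  ] [0.4793 0.0467 0.047 ] ring [0.574  0.0542] [0.574  0.0543]
tail end side/top (array([0.4612, 0.0453, 0.0072]), np.float64(0.00036469177979821265))
```

The ring is at (0.574, 0.054), about 9.5 mm short of the axis. I'll push the block from behind with closed fingers, in small steps that stop if the force rises. Pushing there tends to press the head down.

```bash
python3 - <<'E'
from h import *
np.set_printoptions(precision=4,suppress=True)
o=lambda: telemetry.observe()
u=np.array([np.cos(.075),np.sin(.075)]); b=np.array([.4793,.0467])
P=lambda d,z: (*(b+d*u),z)
ctrl.reach(P(-.045,.12),rv(.075+np.pi/2)); ctrl.grip(0.0,20)
ctrl.move_straight(P(-.045,.029),None,.15); f0=o()['wrist_force']; print(o()['time_s'],f0)
d=-.032; ctrl.move_straight(P(d,.029),None,.08); 
while d<-.0175:
    x=o(); f=x['wrist_force']-f0; print(round(d,4),x['eef_pos'],f)
    if f[0]<-8: print("blocked"); break
    d+=.002; ctrl.move_straight(P(d,.029),None,.03)
x=o(); print(x['time_s'],x['eef_pos'],x['wrist_force']-f0)
s=snapshot("side");cv2.imwrite("pics/s4.png",s); crop(s,264,262,72,42,11,"s4d.png")
E
```

```text
12.5667 [ 0.1041 -0.307   0.617 ]
-0.032 [0.4486 0.0442 0.03  ] [-0.1346 -0.1706  0.0687]
-0.03 [0.4493 0.0445 0.0291] [ 0.2799 -0.6376 -0.5692]
-0.028 [0.4514 0.0446 0.029 ] [-0.5175  0.2693 -0.9547]
-0.026 [0.4528 0.0448 0.0287] [-2.5038  0.2654  1.1091]
-0.024 [0.4552 0.0449 0.0288] [-2.3352  0.7548 -2.0013]
-0.022 [0.4575 0.0451 0.0289] [-1.9586 -0.0379 -2.4337]
-0.02 [0.4596 0.0452 0.029 ] [-1.5865  1.0361 -1.3628]
-0.018 [0.4616 0.0453 0.029 ] [-0.9561  1.1898 -1.4215]
14.8833 [0.4636 0.0455 0.029 ] [-1.4892 -0.3094 -1.5926]
```

View pics/s4d.png

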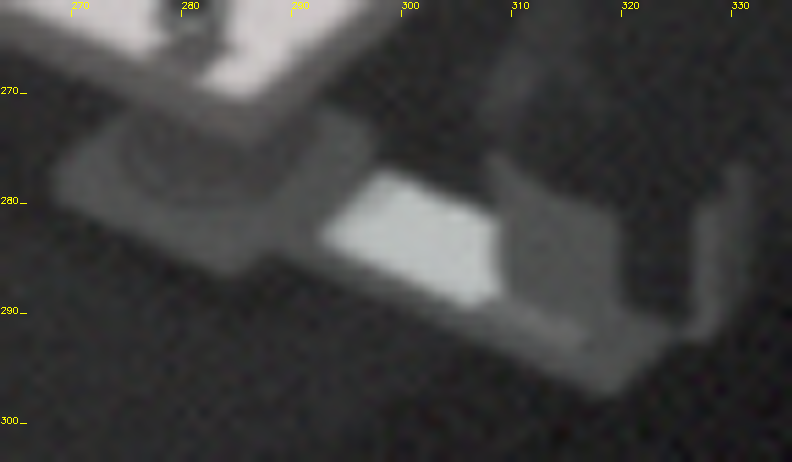

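It slid freely at about 2 N. I'll back off and measure again.

```bash
python3 - <<'E'
from h import *
o=lambda: telemetry.observe()
ctrl.move_straight((.44,.043,.029),None,.15);ctrl.move_straight((.44,.043,.12),None,.25)
ctrl.grip(.017); 
ctrl.move_straight((.42,-.15,.18),None,.35)
t=snapshot("top");s=snapshot("side"); print(o()['time_s'],o()['opening'])
cv2.imwrite("pics/t5.png",t); cv2.imwrite("pics/s5.png",s)
crop(t,296,208,40,44,13,"t5d.png"); crop(s,264,262,72,42,11,"s5d.png")
E
```

```text
16.9 0.016833624087018523
```

View pics/t5d.png

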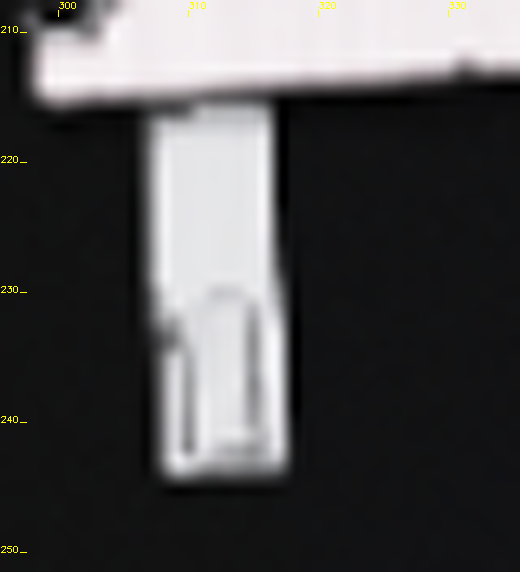

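View pics/s5d.png

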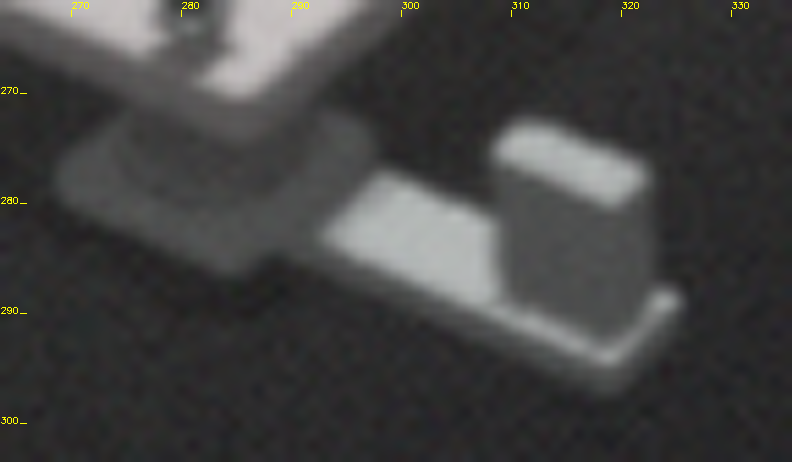

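The ring now sits at about (0.585, 0.0545), within 2 mm of the axis. Next I'll straddle the right-hand post.

```bash
cat >> h.py <<'E'
AX=np.array([.5834,.0532])
def hp(phi,z,r=.032): return (AX[0]+r*np.cos(phi),AX[1]+r*np.sin(phi),z)
def fr(phi): return rv(phi+np.pi/2)
E
python3 - <<'E'
from h import *
np.set_printoptions(precision=4,suppress=True)
o=lambda: telemetry.observe()
p=np.radians(-54.2); ctrl.grip(.024)
ctrl.reach(hp(p,.15),fr(p)); 
ctrl.move_straight(hp(p,.125),None,.1); ctrl.pause(.1)
s=snapshot("side");t=snapshot("top"); x=o(); print(x['time_s'],x['eef_pos'],hp(p,0),x['qpos'],x['wrist_force'])
crop(s,240,170,90,110,7,"s6.png");cv2.imwrite("pics/t6.png",t)
E
```

```text
19.05 [0.6026 0.0271 0.1258] (np.float64(0.6021186455995909), np.float64(0.027245957792341544), 0) [-0.0858  0.2755  1.689   0.      1.1758 -0.7104] [ 0.1651 -0.3492  0.418 ]
```

View pics/s6.png

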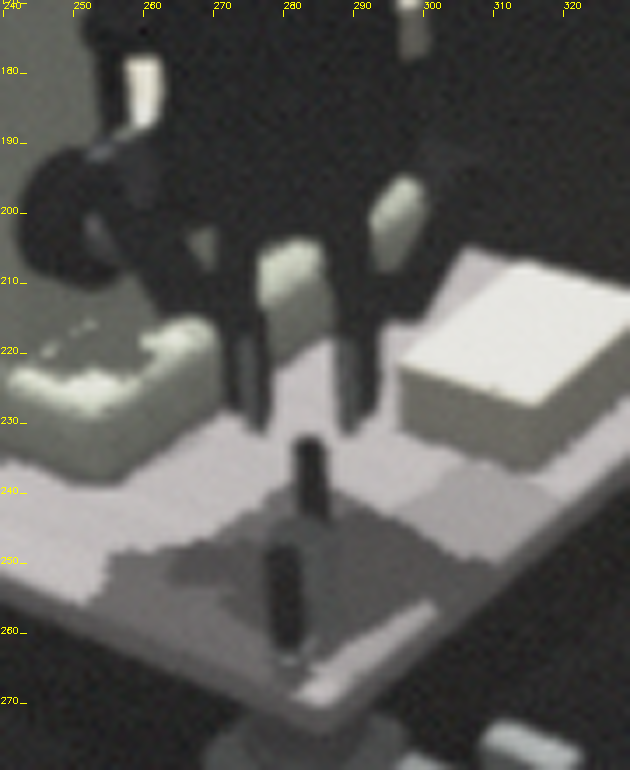

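```bash
cat >> h.py <<'E'
def rd(phi,n=5):
    F=[]
    for _ in range(n): ctrl.pause(.015); x=telemetry.observe(); F.append(x['wrist_force'])
    f=np.mean(F,0); t=np.array([np.sin(phi),-np.cos(phi)]); r=np.array([np.cos(phi),np.sin(phi)])
    return -f[:2]@t, f[:2]@r, f[2], x
E
python3 - <<'E'
from h import *
np.set_printoptions(precision=3,suppress=True)
p0=p=np.radians(-54.2); Z=.092
ctrl.move_straight(hp(p,Z),None,.08); print(*rd(p)[:3])
ctrl.grip(.017); print(*rd(p)[:3])
for k in range(5):
    p-=.25; ctrl.move_straight(hp(p,Z),fr(p),.04); a,b,c,x=rd(p); e=x['eef_pos'][:2]-AX
    print(round(p0-p,2),"tan %.2f rad %.2f z %.2f"%(a,b,c),x['time_s'],np.arctan2(e[1],e[0])-p,np.hypot(*e),x['qpos'][5])
s=snapshot("side");crop(s,240,170,90,110,7,"s7.png")
E
```

```text
0.007818334736729438 0.21098752102832763 0.4723528011248379
-0.2502728854519891 -0.01560291909084871 0.09086663847673171
0.25 tan -0.21 rad -0.04 z 0.24 20.5 0.004046946755974723 0.032044880893814215 -0.4703396980899536
0.5 tan 0.04 rad 0.10 z 0.21 20.9833 0.004204251689973404 0.03196227520790393 -0.2256333429300151
0.75 tan -0.09 rad -0.30 z 0.03 21.4667 0.0037145919038592545 0.03195556539442985 0.02284518706449652
1.0 tan -0.17 rad 0.03 z -0.08 21.95 0.00390962324595967 0.03192984128864551 0.2748794775759267
1.25 tan -0.23 rad -0.02 z -0.21 22.4333 0.003986538370341908 0.031896194655017585 0.5304300950485356
```

View pics/s7.png

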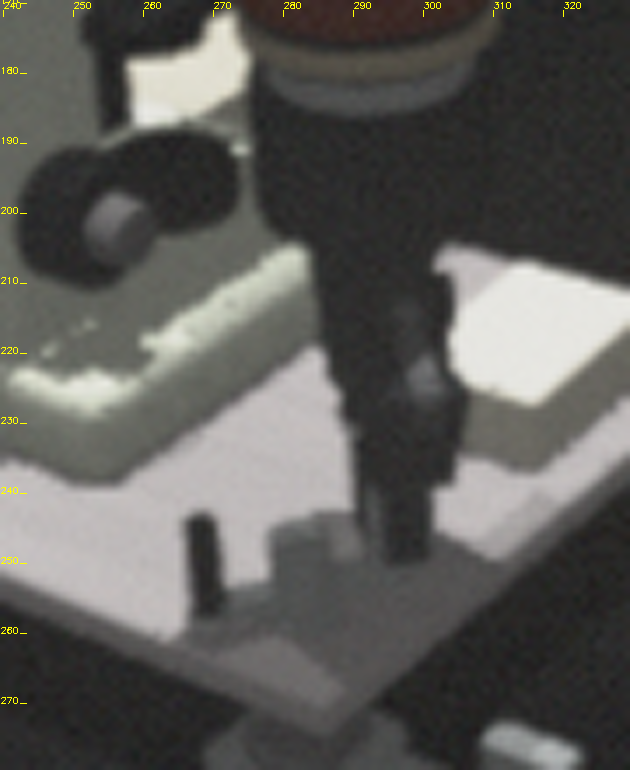

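The handle follows and there is no resistance at rest yet. I'll continue in finer steps and watch the tangential force. Each newton on the foot should leave about 0.3 to 0.47 N at the post when stopped.

```bash
cat > turn.py <<'E'
from h import *
import sys
p0=np.radians(-54.2); Z=.092
q=float(sys.argv[1]); end=float(sys.argv[2]); st=float(sys.argv[3]); lim=float(sys.argv[4])
while q<end-1e-6:
    q=min(q+st,end); p=p0-q; ctrl.move_straight(hp(p,Z),fr(p),.03); a,b,c,x=rd(p,8)
    print("q %.2f tan %.2f rad %.2f z %.2f t %.1f mz %.3f j6 %.2f"%(q,a,b,c,x['time_s'],x['moment'][2],x['qpos'][5]))
    if a>lim: break
E
python3 turn.py 1.25 2.6 .15 .7
```

```text
q 1.40 tan 0.16 rad -0.36 z 0.09 t 22.9 mz -0.026 j6 0.69
q 1.55 tan -0.46 rad -0.28 z 0.50 t 23.4 mz -0.007 j6 0.84
q 1.70 tan 0.14 rad -0.02 z -0.24 t 23.8 mz 0.028 j6 1.00
q 1.85 tan -0.08 rad -0.28 z 0.08 t 24.2 mz -0.052 j6 1.16
q 2.00 tan 0.08 rad -0.04 z -0.14 t 24.7 mz -0.005 j6 1.31
q 2.15 tan -0.11 rad 0.09 z -0.16 t 25.1 mz 0.071 j6 1.47
q 2.30 tan 0.29 rad 0.13 z 0.08 t 25.6 mz 0.002 j6 1.63
q 2.45 tan 0.01 rad 0.63 z -0.25 t 26.0 mz -0.041 j6 1.79
q 2.60 tan -0.23 rad 0.09 z 0.00 t 26.5 mz 0.020 j6 1.95
```

```bash
python3 turn.py 2.6 3.25 .12 .6; python3 - <<'E'
from h import *
s=snapshot("side");crop(s,230,170,100,130,6,"s8.png")
E
```

```text
q 2.72 tan -0.06 rad -0.15 z -0.00 t 26.9 mz -0.061 j6 2.08
q 2.84 tan 0.07 rad 0.00 z 0.20 t 27.3 mz 0.009 j6 2.20
q 2.96 tan 0.05 rad 0.07 z -0.22 t 27.7 mz 0.025 j6 2.33
q 3.08 tan -0.03 rad 0.23 z 0.24 t 28.1 mz -0.027 j6 2.45
q 3.20 tan -0.20 rad 0.16 z 0.09 t 28.5 mz 0.001 j6 2.58
q 3.25 tan 0.32 rad 0.00 z -0.14 t 28.9 mz -0.020 j6 2.63
```

View pics/s8.png

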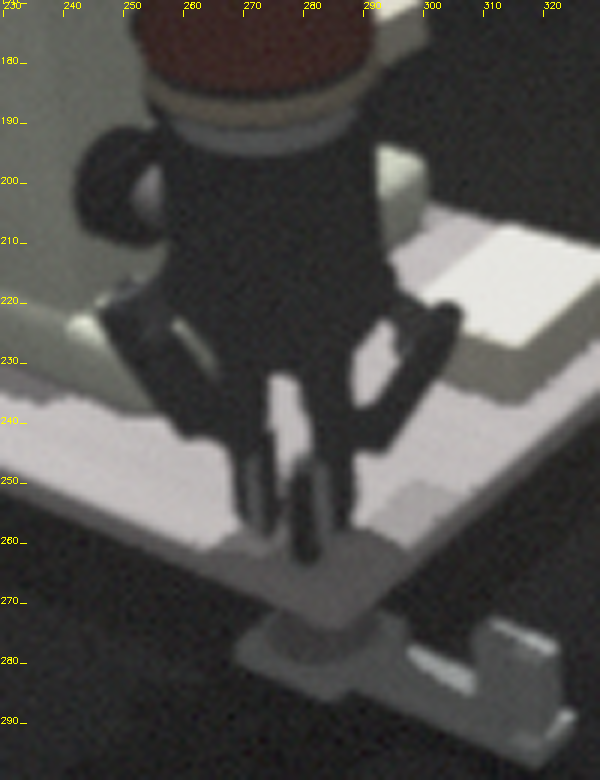

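No contact yet after 3.25 rad, about 3 mm down. Joint 6 is near its limit, so I'll lift, flip the wrist by half a turn and straddle the same post again.

```bash
sed -i 's/Z=.092/Z=.090/; s/fr(p),.03/rv(p-np.pi\/2),.03/' turn.py; python3 - <<'E'
from h import *
np.set_printoptions(precision=3,suppress=True)
p=np.radians(-54.2)-3.17
ctrl.grip(.026); print(*rd(p)[:3]); ctrl.move_straight(hp(p,.13),None,.15)
x=telemetry.observe(); q=solve_ik(hp(p,.13),rv(p-np.pi/2)); print(q,x['qpos'])
ctrl.move_j(q); 
ctrl.move_straight(hp(p,.090),rv(p-np.pi/2),.1); print(*rd(p)[:3])
ctrl.grip(.017); a,b,c,x=rd(p,10); print(a,b,c,x['time_s'],x['qpos'][5])
E
python3 turn.py 3.17 3.7 .12 .6
```

```text
-0.023932442210610017 0.0713054452085042 -0.1259910455388437
[ 0.002  0.199  1.771 -0.     1.171 -0.595] [0.002 0.199 1.771 0.    1.17  2.627]
-0.1012699368939319 0.21899590372500544 0.059596741158490806
0.19566352313682886 0.057573557855396244 -0.04050236854963666 33.45 -0.5945272545441732
q 3.29 tan 0.10 rad 0.08 z -0.35 t 33.9 mz -0.018 j6 -0.47
q 3.41 tan -0.13 rad -0.18 z -0.20 t 34.3 mz -0.015 j6 -0.35
q 3.53 tan 0.06 rad -0.11 z 0.06 t 34.7 mz 0.000 j6 -0.23
q 3.65 tan -0.07 rad -0.00 z 0.05 t 35.1 mz 0.006 j6 -0.11
q 3.70 tan 0.40 rad -0.23 z -0.33 t 35.5 mz 0.019 j6 -0.06
```

```bash
sed -i 's/rd(p,8)/rd(p,12)/' turn.py; python3 turn.py 3.7 4.5 .1 .6
```

```text
q 3.80 tan 0.11 rad -0.20 z -0.10 t 35.9 mz -0.014 j6 0.04
q 3.90 tan 0.00 rad 0.08 z -0.11 t 36.4 mz 0.038 j6 0.14
q 4.00 tan -0.07 rad -0.31 z 0.26 t 36.8 mz 0.018 j6 0.24
q 4.10 tan 0.27 rad 0.06 z -0.13 t 37.3 mz 0.015 j6 0.34
q 4.20 tan 0.20 rad -0.07 z 0.04 t 37.8 mz 0.001 j6 0.44
q 4.30 tan -0.10 rad 0.09 z 0.18 t 38.2 mz 0.002 j6 0.54
q 4.40 tan 0.26 rad -0.05 z 0.14 t 38.7 mz -0.018 j6 0.63
q 4.50 tan 0.37 rad -0.23 z -0.42 t 39.1 mz 0.019 j6 0.73
```

```bash
python3 - <<'E'
from h import *
p=np.radians(-54.2)-4.5
a,b,c,x=rd(p,40); print(a,b,c,x['time_s'])
s=snapshot("side");crop(s,230,170,100,130,6,"s9.png")
E
```

```text
0.738024315875247 -0.5264368035452719 -0.2778609017974366 39.8
```

View pics/s9.png

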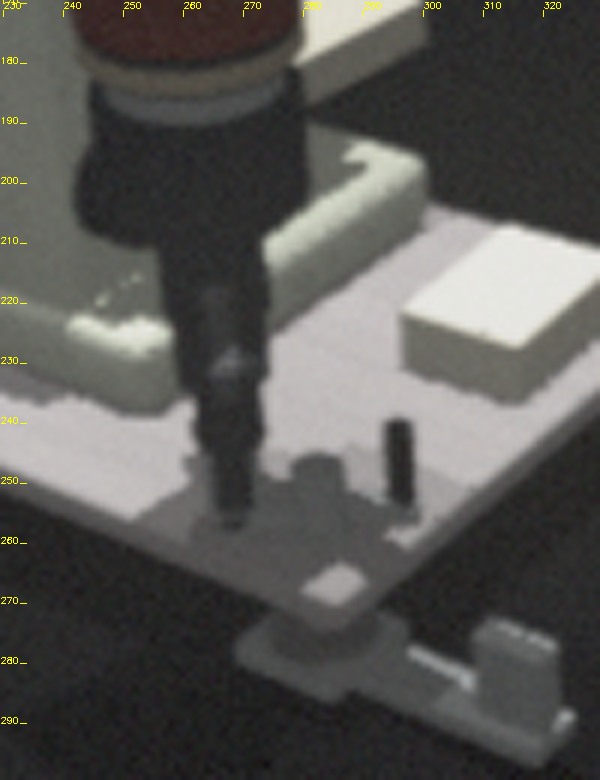

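```bash
sed -i 's/rd(p,12)/rd(p,30)/' turn.py; python3 turn.py 4.5 4.66 .08 1.5; python3 - <<'E'
from h import *
p=np.radians(-54.2)-4.66
for _ in range(2):
    a,b,c,x=rd(p,20); print(a,b,c,x['time_s'])
E
```

```text
q 4.58 tan 0.92 rad -0.56 z -0.72 t 40.6 mz 0.031 j6 0.81
q 4.66 tan 1.36 rad -0.72 z -0.90 t 41.4 mz 0.025 j6 0.88
1.4717477098598288 -0.8023996139320334 -0.8192977687597599 41.6833
1.420703660432423 -1.0246258617431758 -0.8442587724272983 42.0167
```

The tangential force has risen to 1.42 N, a slope of about 4 N/rad. That puts about 3 to 4.5 N on the foot. I'll take one small further step towards the middle of the 1 to 8 N window, then let go.

```bash
python3 turn.py 4.66 4.71 .05 9; python3 - <<'E'
from h import *
o=telemetry.observe
p=np.radians(-54.2)-4.71+.07
ctrl.grip(.026); a,b,c,x=rd(p,8); print("released",a,b,c)
e=x['eef_pos']; ctrl.move_straight((e[0],e[1],.14),None,.12)
ctrl.move_straight((.42,-.12,.2),None,.3); ctrl.pause(.2)
print(o()['wrist_force'],o()['time_s'])
t=snapshot("top");s=snapshot("side")
cv2.imwrite("pics/t10.png",t); cv2.imwrite("pics/s10.png",s)
crop(t,285,180,60,70,8.5,"t10d.png"); crop(s,255,225,76,75,9,"s10d.png")
E
```

```text
q 4.71 tan 1.90 rad -1.16 z -1.22 t 42.8 mz 0.001 j6 0.93
released 0.1593972748320926 0.01888442258038292 0.1685533673707098
[ 0.13914445 -0.04805778  0.05711125] 45.0
```

View pics/t10d.png

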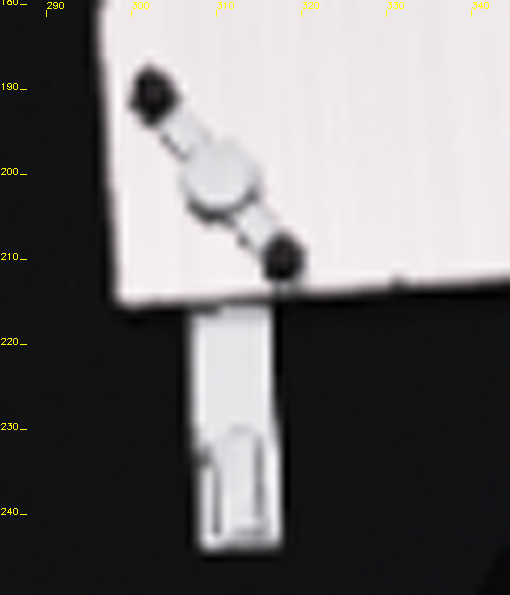

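View pics/s10d.png

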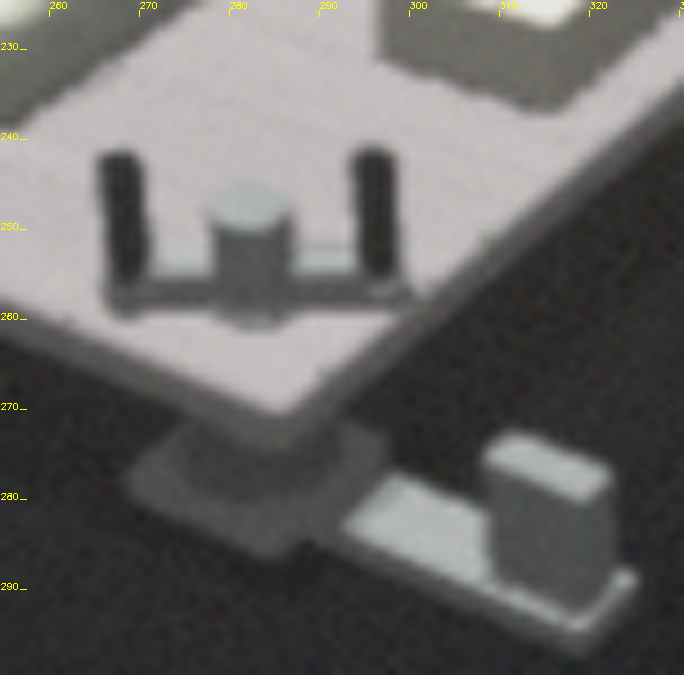

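View pics/t10.png

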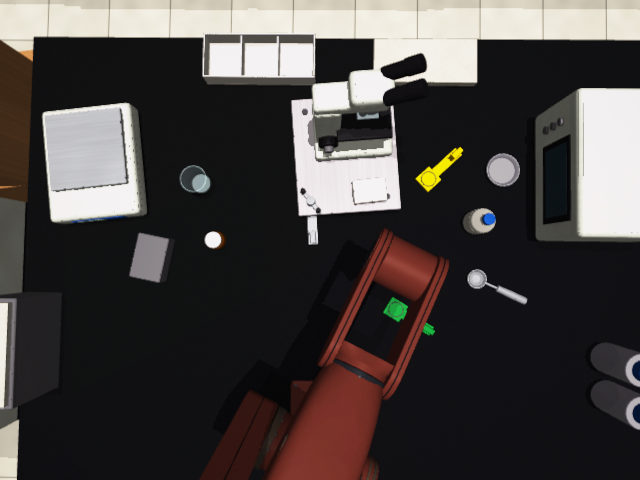

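The shoe hasn't moved and the handle stayed where I left it. The bystanders look undisturbed and the wrist force is zero, so I'm handing the job in.

```bash
python3 - <<'E'
from station import *
finish_job(); print(telemetry.observe()['time_s'])
E
```

```text
the job is handed in; nothing more can be done
the job is handed in; nothing more can be done
```

The shoe is under the raised foot and let go, and the foot was screwed down until it bears lightly on it. I let go of the handle and handed the job in at about 45 s of the 72 s allowed. No verdict was reported, so the result rests on my own checks below.

**Problem on the way:** the first pinched slide jammed about 9.5 mm short, with wrist forces of about 26 N backward and 34 N upward. The grip probably tilted the shoe's head up against the foot. I could not measure the foot's force on the shoe at that moment, so I can't rule out that it briefly passed the 15 N limit. I let go and pushed the shoe the rest of the way from behind the block with closed fingers, and it slid freely at about 2 N.

**Last checks:**
- **Centring:** the ring was about 2 mm from the screw's axis before turning, and the last pictures show no visible movement of the shoe since.
- **Foot force:** I turned the handle about 4.6 rad clockwise, flipping the wrist once on the way. The force at the post was about 1.9 N when I stopped, which means roughly 3.5 to 6 N on the foot. This is inferred from the turning force, not measured directly.
- **Handle:** it stayed where I left it after release.
- **Robot:** the gripper is clear of everything, with the wrist force at about zero.
- **Bystanders:** they and the look-alikes appear unmoved in the last top picture.

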